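# Slide the hatch shut on the corner-key case

### The arm

A 7-joint arm with a two-finger parallel gripper is mounted at the origin on the work surface; the furniture and walls round the work are solid. World frame = base frame: x ahead of the robot, y to its left, z up, the work surface at z = 0. Lengths are in m, angles in rad, forces in N, time in s.
With the tool pointing down it reaches from about 0.425 to 0.875 m from the base axis. Payload 8.4 kg.
Tool frame: the origin (TCP) lies midway between the tips of the shut fingers; the grasp point (between the pads) lies 19 mm behind it (bot.pinch_z is the distance from the TCP to the grasp point, in m); y points along the fingers, x is the direction in which the jaws open and shut, and the axes are right-handed (so a half turn about y gives the same grasp; the last joint's range is limited). The gripper opens to 85 mm and grips with 20 to 120 N. Pads are 22 mm wide; open, the fingers measure 114 mm over their backs; the gripper's body (76 mm by 85 mm) begins 54 mm behind the grasp point. The pads swing forward as they close: fully open they stand 13 mm farther back than shut.
Start: joints at [-1.231, 0.333, 0.04, 1.465, -0.013, 1.343, -0.059], TCP at [0.276, 0.588, 0.231] pointing down, gripper open.
Joint ranges: [-2.58, 2.58], [-0.38, 2.09], [-1.3, 1.39], [0.25, 2.4], [-1.5, 4.64], [0.08, 2.09], [-2.65, 2.65]. Speed limits (rad/s): [2.22, 2.22, 2.79, 2.79, 3.14, 3.14, 3.14].

### API

Orientations are given as a unit quaternion [x, y, z, w].
In Python, from bench import bot gives the robot as it stands.
- The arm moves only by the shell command python3 -m jog 'ROWS' [FORCE]. ROWS is JSON, a list that holds one entry, the list of rows, each a list of 7 numbers: the shift along the tool's x, y, z in units of 30 cm (1.0 is 30 cm), then the turn, a rotation vector about the tool's x, y, z in units of 0.5 rad (1.0 is 0.5 rad), then the closure, from 0 (fully open) to 1 (shut). A call has exactly 10 rows; each row is the pose to reach, as a shift and turn from the pose commanded when the call began, along the tool's axes at that moment; what a row does not reach only later rows make up. A row lasts 1/10 s, in which the tool goes at most 50 mm and 8.59 degrees, less where a joint would pass 70% of its speed; a pose out of reach is approached as far as the arm can. A call with a number of a shift or a turn outside -1 to 1 is refused whole. A call with a gripper value outside its range is refused whole. The fingers move at their own pace and stop on an object; FORCE is the grip in N (left out, the last holds). Time passes only in rows, so rows that repeat a pose let the fingers close, or fill a call up. It gives the time, the measured TCP pose, the force and the opening at its end, in the units of the state.
- bot.observe(): the state, without advancing time (a new reading comes with each control period).
- bot.capture(name): name is "side" or "top" or "wrist"; returns a dict with "img" (384x512x3 uint8, blue, green, red), "fx", "fy", "cx", "cy" (pixels), "rvec" (rotation vector, rad) and "tvec" (3), from world to camera coordinates, as OpenCV has them; the wrist camera has in their place "hand_eye" (4x4, takes a point from camera to tool coordinates, whose origin is the TCP and whose axes are the tool frame's). Camera axes: x right, y down, z forward; pixel columns grow to the right and rows downward; lengths in m; the calibration is good to about 2 mm. A picture is of the moment at which its call begins: read the wrist's pose just before it. There is no depth.
- bot.job_done(): hands the job in, once; it reports no verdict.
Trained networks look in a picture, given as the dict that the camera call returned (one of the last four; its "shot" number tells which), for a name from the list of things; names that differ only in an ending like _2 or _b are one class to them, and where a whole thing is asked for, a point or a joint stands for the part that bears it (a point fixed in the world has none). Each returns a list of dicts, best first, with "conf" (0 to 1); they miss things now and then, are a little off and sometimes report something else, mostly with a low value. They report only what shows in the picture. A call takes as long as a camera call.
- bot.recognise(picture, target): "position" ([x, y, z] in m, in the coordinates of the camera as it stood for that picture, good to about 4 mm: the middle of the surface that is visible of it).
- bot.landmark_of(picture, target): "position" ([x, y, z] in m, in the coordinates of the camera as it stood for that picture, good to about 4 mm: a listed point, or the origin of a listed thing).
The state is a dict: "time": time; "q": joint angles; "joint_velocities": joint speeds; "effort": joint torques, N m; "tcp_pos": TCP position; "orientation": TCP orientation; "ft_force": force on the tool from outside, world axes, zero at the start; "torque": the same for the moment, N m; "width": opening from 0.0 (shut) to 1.0 (fully open).
Only numpy, scipy, OpenCV 4.12 (cv2) and the standard library are available. Lean on these libraries where they do the work, as an engineer would, in place of code of your own. Each camera call takes 0.05 s, during which the arm holds its last target. There are 200 camera calls.

### The job

Two plywood hardware cases stand on the bench with their sliding hatches open: one holds white L-shaped corner keys, the other a roll of tape. Push the hatch of the corner-key case along its track until it is fully closed against the frame bar at the end. Leave the hatch of the tape case open as it is.

Things in the scene. Friction and masses are not known exactly. Their poses are not given: they have to be found in the camera images.
- keys_hatch (a joint): Opening of the hatch on the case that holds the corner keys, in m: 0 = closed against the frame bar (a hard stop), up to 0.098 = fully open; it starts 0.075 to 0.095 open. It takes about 3 N to slide and stays where it is left.
- keys_pull (a point): Pull on the hatch of the corner-key case: an upright aluminium rib 70 mm long (y), 12 mm thick (x), 28 mm high, in the middle of the hatch. Point: centre of the rib's top edge, 96 mm above the bench. x: level, along the track, the way the hatch CLOSES; z up. The rib's foot plate is 34 x 80 mm, its top 27 mm below the point; hatch plate: white, 120 (x) x 112 mm, top 30 mm below it.
- tape_pull (a point): The same point, with the same axes, on the other case, which is alike in every way but holds a black roll of tape; its hatch also starts 0.075 to 0.095 m open and must be left so. Either case may be the left one.
- keys_case: Plywood case of the corner keys, fixed to the bench, 240 mm (x, along the track) x 136 x 72 mm high to the rail tops; origin: centre of its underside; x points the way the hatch closes, z up. Open bay, 30 mm floor height, in the +x half, deck in the -x half. The aluminium frame bar crosses the +x end, its top 76 mm up. With the hatch closed the pull is 48 mm to +x of the origin.

How it is judged:
At the end, for the whole second after the job is handed in: The hatch of the corner-key case is closed against its frame bar (gap under 10 mm), and the hatch of the tape case is within 15 mm of where it started (value of joint keys_hatch below 0.01 m and distance of tape_pull from where it was at the start of the episode below 0.015 m); the robot touches nothing.
It fails at once if the hatch of the tape case is moved by more than 15 mm (distance of tape_pull from where it was at the start of the episode above 0.015 m).
It also fails if it takes over 26 s, if anything falls off the work surface, if the arm or the gripper's body presses on something with over 40 N, if the wrist force passes 120 N, or if a joint passes its speed limit or range.

## Working session

There is one attempt and no reset: what is moved stays moved. The work goes in short steps, Python scripts to look and compute and a shell command to move; the robot and the scene stay as the last step left them, time stands still between calls to the robot, and variables do not carry over. Pictures are saved under pics/ and viewed, about 8 in all and at most 12, crops included, and the job is handed in when it is done.

```bash
mkdir -p pics; cat > h.py <<'E'
from bench import bot
import cv2, numpy as np
from scipy.spatial.transform import Rotation as R
def cam2w(p,c,s):
    p=np.array(p)
    if 'hand_eye' in c:
        t=(np.array(c['hand_eye'])@np.r_[p,1])[:3]
        return R.from_quat(s['orientation']).apply(t)+s['tcp_pos']
    return R.from_rotvec(np.ravel(c['rvec'])).inv().apply(p-np.ravel(c['tvec']))
def look(name,targets,save=None):
    s=bot.observe(); c=bot.capture(name)
    if save: cv2.imwrite('pics/'+save,c['img'])
    for t in targets:
        for d in bot.landmark_of(c,t)[:2]:
            p=np.array(d['position']); print(name,t,round(d['conf'],2),cam2w(p,c,s).round(4),'px',(c['fx']*p[0]/p[2]+c['cx']).round(),(c['fy']*p[1]/p[2]+c['cy']).round())
    return c,s
E
python3 - <<'E'
from h import *
for n in('side','top'):look(n,['keys_pull','tape_pull','keys_case'],n+'1.png')
s=bot.observe();print(s['time'],s['tcp_pos'],R.from_quat(s['orientation']).as_matrix().round(3),s['q'])
a=cv2.imread('pics/side1.png');b=cv2.imread('pics/top1.png');cv2.imwrite('pics/both.png',cv2.resize(np.vstack([a,b]),(400,600)) if 0 else np.hstack([a,b])[:, :])
E
```

```text
side keys_pull 0.76 [0.5585 0.1869 0.0916] px 219.0 171.0
side tape_pull 0.63 [ 0.527  -0.1963  0.0969] px 215.0 251.0
side keys_case 0.97 [ 5.941e-01  1.890e-01 -5.000e-04] px 232.0 199.0
top keys_pull 0.65 [0.5574 0.1892 0.0982] px 181.0 205.0
top tape_pull 0.55 [ 0.528  -0.1933  0.0931] px 350.0 227.0
top keys_case 0.7 [0.5943 0.1925 0.0027] px 189.0 197.0
0.4 [0.27612383 0.58835749 0.2311658 ] [[ 0.425 -0.    -0.905]
 [ 0.905 -0.     0.425]
 [-0.    -1.    -0.   ]] [-1.23120403  0.33332541  0.03987568  1.46552376 -0.01339212  1.3432469
 -0.05852094]
```

View pics/top1.png

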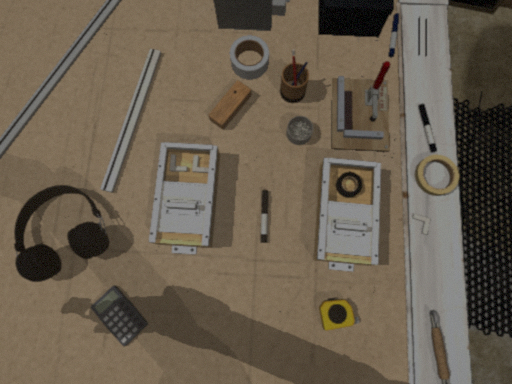

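View pics/side1.png

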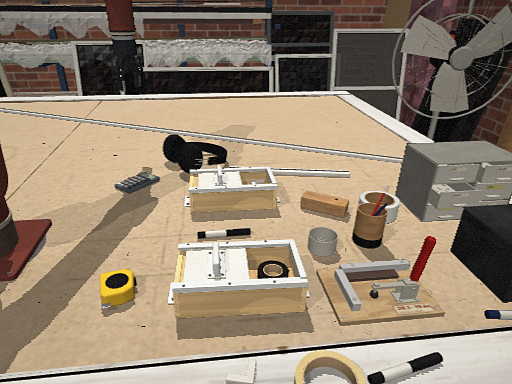

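The left case (bay at about (185,162) in the top view) holds the white L keys; the right one has the tape at (349,184). This agrees with the networks. Next I measure the track direction from the case edges.

```bash
python3 - <<'E'
import cv2
a=cv2.imread('pics/top1.png')[130:260,135:235]
cv2.imwrite('pics/crop.png',cv2.resize(a,None,fx=4.5,fy=4.5,interpolation=cv2.INTER_CUBIC))
E
```

```text
(no output)
```

View pics/crop.png

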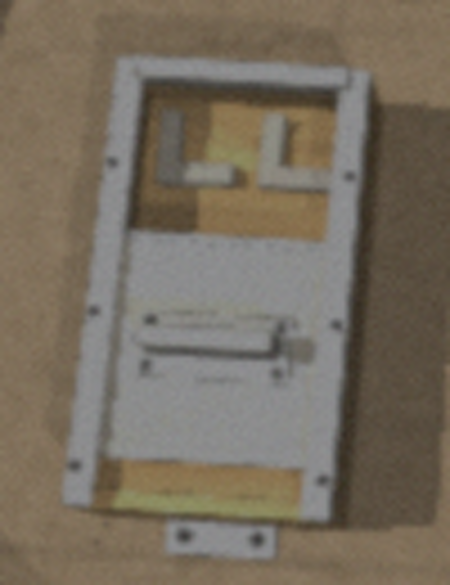

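Two L keys sit in the left case's bay. Rail corners in the crop are about (118,58), (370,72), (330,520) and (63,503), and the rib runs from (137,335) to (277,343).

```bash
python3 - <<'E'
from h import *
c=bot.capture('top')
def w(u,v,z):
    u=u/4.5+135;v=v/4.5+130
    d=np.array([(u-c['cx'])/c['fx'],(v-c['cy'])/c['fy'],1.])
    Rm=R.from_rotvec(np.ravel(c['rvec'])).inv();o=-Rm.apply(np.ravel(c['tvec']));d=Rm.apply(d)
    return (o+d*(z-o[2])/d[2])
P=[w(*p,.072) for p in [(118,58),(370,72),(330,520),(63,503)]]
for p in P:print(p.round(4))
f=lambda a:np.degrees(np.arctan2(a[1],a[0])).round(2)
print('dirs',f(P[0]-P[3]),f(P[1]-P[2]),'cross-90',f(P[0]-P[1])-90,f(P[3]-P[2])-90,'centre',np.mean(P,0).round(4))
a,b=w(137,335,.096),w(277,343,.096);print('rib',a,b,f(a-b)-90,(a+b)/2)
E
```

```text
[0.7101 0.2569 0.072 ]
[0.7093 0.1213 0.072 ]
[0.4709 0.123  0.072 ]
[0.4724 0.2585 0.072 ]
dirs -0.39 -0.4 cross-90 -0.3499999999999943 -0.6500000000000057 centre [0.5906 0.1899 0.072 ]
rib [0.5561798 0.2240289 0.096    ] [0.55575887 0.15343086 0.096     ] -0.3400000000000034 [0.55596934 0.18872988 0.096     ]
```

```bash
python3 -m jog '[[[-0.08,0,-0.09,0,-0.08,0,1],[-0.17,0,-0.19,0,-0.16,0,1],[-0.26,0,-0.29,0,-0.25,0,1],[-0.35,0,-0.4,0,-0.35,0,1],[-0.44,0,-0.5,0,-0.45,0,1],[-0.53,0,-0.61,0,-0.55,0,1],[-0.62,0,-0.72,0,-0.65,0,1],[-0.71,0,-0.82,0,-0.75,0,1],[-0.8,0,-0.92,0,-0.82,0,1],[-0.86,0,-1,0,-0.866,0,1]]]' 40
python3 - <<'E'
from h import *
look('wrist',['keys_pull','keys_case'],'w1.png')
s=bot.observe();M=R.from_quat(s['orientation']).as_matrix();print(s['time'],s['tcp_pos'],M.round(3),s['width'])
print('to start',(M.T@(np.array([.517,.1895,.08])-s['tcp_pos'])/.3).round(3))
E
```

```text
time: 1.45
tcp_pos: [0.4389, 0.2247, 0.2317]
orientation: [0.502, 0.499, -0.498, -0.502]
ft_force: [0.8, -0.3, -0.2]
width: 0.0
wrist keys_case 0.78 [ 5.945e-01  1.881e-01 -5.000e-04] px 232.0 267.0
1.6 [0.43904793 0.22553232 0.23165515] [[ 0.01   0.001 -1.   ]
 [ 1.     0.     0.01 ]
 [ 0.    -1.    -0.001]] -0.002013577203433821
to start [-0.118  0.506 -0.261]
```

View pics/w1.png

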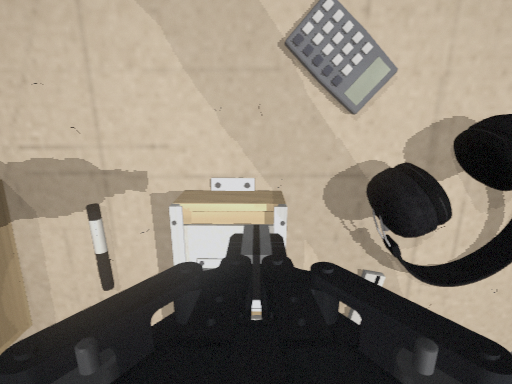

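The wrist view shows the keys case straight ahead, square to the tool, with its -x end at about row 200. I move over to the spot behind the rib, then down.

```bash
python3 -m jog '[[[-0.06,0,-0.13,0,0,0,1],[-0.118,0.08,-0.261,0,0,0,1],[-0.118,0.16,-0.261,0,0,0,1],[-0.118,0.24,-0.261,0,0,0,1],[-0.118,0.32,-0.261,0,0,0,1],[-0.118,0.38,-0.261,0,0,0,1],[-0.118,0.43,-0.261,0,0,0,1],[-0.118,0.47,-0.261,0,0,0,1],[-0.118,0.5,-0.261,0,0,0,1],[-0.118,0.506,-0.261,0,0,0,1]]]'
python3 - <<'E'
from h import *
c,s=look('side',['keys_pull'],'s2.png')
cv2.imwrite('pics/s2c.png',cv2.resize(c['img'][110:230,150:310],None,fx=4,fy=4,interpolation=cv2.INTER_CUBIC))
print(s['tcp_pos'],s['ft_force'])
E
```

```text
time: 2.6
tcp_pos: [0.5156, 0.1919, 0.0786]
orientation: [-0.501, -0.498, 0.499, 0.501]
ft_force: [-0.6, 0.2, 1.0]
width: -0.002
side keys_pull 0.56 [0.5598 0.1895 0.0949] px 220.0 170.0
[0.51559811 0.19186617 0.07858521] [-0.62944232  0.16858634  1.01439268]
```

View pics/s2c.png

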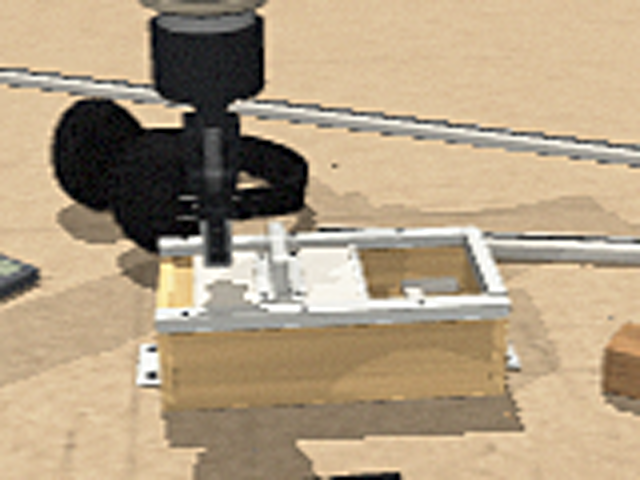

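The shut fingertips (217,250) hang just above the hatch, behind the rib (278,260). Now I push.

```bash
python3 -m jog '[[[0,0,-0.035,0,0,0,1],[0,0,-0.07,0,0,0,1],[0,0,-0.105,0,0,0,1],[0,0,-0.14,0,0,0,1],[0,0,-0.175,0,0,0,1],[0,0,-0.21,0,0,0,1],[0,0,-0.245,0,0,0,1],[0,0,-0.28,0,0,0,1],[0,0,-0.31,0,0,0,1],[0,0,-0.335,0,0,0,1]]]'
python3 - <<'E'
from h import *
c,s=look('side',['keys_pull','tape_pull'])
print(s['tcp_pos'],s['ft_force'])
E
```

```text
time: 3.7
tcp_pos: [0.6175, 0.1907, 0.0794]
orientation: [0.502, 0.498, -0.499, -0.501]
ft_force: [-3.3, -0.3, 2.2]
width: 0.003
side keys_pull 0.86 [0.6342 0.1911 0.0914] px 246.0 170.0
side tape_pull 0.86 [ 0.529  -0.1983  0.0954] px 216.0 252.0
[0.61749379 0.19068248 0.07936716] [-3.33655916 -0.28468881  2.2094867 ]
```

Still sliding at about 3 N with no stop felt yet, so I creep on a few mm.

```bash
python3 -m jog '[[[0,0,-0.002,0,0,0,1],[0,0,-0.004,0,0,0,1],[0,0,-0.006,0,0,0,1],[0,0,-0.008,0,0,0,1],[0,0,-0.01,0,0,0,1],[0,0,-0.012,0,0,0,1],[0,0,-0.014,0,0,0,1],[0,0,-0.016,0,0,0,1],[0,0,-0.018,0,0,0,1],[0,0,-0.018,0,0,0,1]]]'
```

```text
time: 4.85
tcp_pos: [0.6222, 0.191, 0.0795]
orientation: [0.501, 0.499, -0.499, -0.501]
ft_force: [-1.9, 0.6, 1.5]
width: -0.0
```

```bash
python3 -m jog '[[[0,0,-0.001,0,0,0,1],[0,0,-0.003,0,0,0,1],[0,0,-0.004,0,0,0,1],[0,0,-0.006,0,0,0,1],[0,0,-0.008,0,0,0,1],[0,0,-0.009,0,0,0,1],[0,0,-0.01,0,0,0,1],[0,0,-0.011,0,0,0,1],[0,0,-0.012,0,0,0,1],[0,0,-0.012,0,0,0,1]]]'
```

```text
time: 5.85
tcp_pos: [0.6237, 0.1909, 0.0795]
orientation: [-0.5, -0.497, 0.5, 0.502]
ft_force: [-12.5, -2.1, 10.0]
width: 0.003
```

The force jumped to 12.5 N and motion stalled at x=0.624, against a predicted stop of 0.623. I back off and raise the tool.

```bash
python3 -m jog '[[[0,0,0.02,0,0,0,1],[0,0,0.05,0,0,0,1],[0,0,0.1,0,0,0,1],[0,-0.1,0.1,0,0,0,1],[0,-0.2,0.1,0,0,0,1],[0,-0.3,0.15,0,0,0,1],[0,-0.4,0.25,0,0,0,1],[0,-0.45,0.35,0,0,0,1],[0,-0.5,0.4,0,0,0,1],[0,-0.5,0.4,0,0,0,1]]]'
python3 - <<'E'
from h import *
look('side',['keys_pull','tape_pull'],'s3.png')
c,s=look('top',['keys_pull','tape_pull'],'t3.png')
print(s['tcp_pos'],s['ft_force'])
a=cv2.imread('pics/s3.png')[110:330,150:330];b=c['img'][130:280,130:390]
cv2.imwrite('pics/fin.png',np.hstack([cv2.resize(a,(360,440)),cv2.resize(b,(440,440*150//260*1)) if 0 else cv2.copyMakeBorder(cv2.resize(b,(430,248)),0,192,0,0,cv2.BORDER_CONSTANT)]))
E
```

```text
time: 6.85
tcp_pos: [0.5051, 0.1923, 0.2319]
orientation: [0.501, 0.5, -0.497, -0.501]
ft_force: [1.0, 0.2, 0.1]
width: -0.001
side keys_pull 0.98 [0.6407 0.1892 0.0921] px 248.0 170.0
side keys_pull 0.49 [ 0.5939  0.189  -0.0032] px 232.0 200.0
side tape_pull 0.85 [ 0.5272 -0.199   0.0952] px 215.0 253.0
side tape_pull 0.69 [ 0.5927  0.1937 -0.0026] px 232.0 199.0
top keys_pull 0.95 [0.6385 0.1897 0.097 ] px 184.0 170.0
top tape_pull 0.67 [ 0.525  -0.1968  0.0944] px 352.0 228.0
[0.50602729 0.19135436 0.22894034] [ 0.34634781 -0.95469921 -0.50936487]
```

View pics/fin.png

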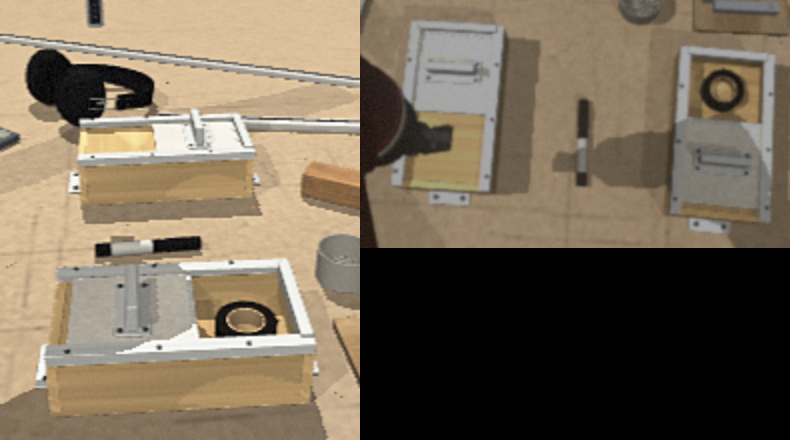

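The keys hatch sits against its frame bar (no gap in either view), the tape hatch is still open, and the arm is clear.

```bash
python3 -c "
from bench import bot
print(bot.job_done())"
```

```text
the job is handed in; nothing more can be done
None
```

The corner-key hatch (left case) is closed against its frame bar, and the job is handed in. I pushed its rib with the shut fingertips until the hatch hit the stop, then backed off and raised the tool.

- **Hatch closed:** the force rose from about 3 N to 12.5 N and motion stalled at TCP x = 0.624 m; I had predicted 0.623 m. Both camera views put the pull at x ≈ 0.640 m, the closed position, and show no gap at the bar.
- **Tape hatch:** it is still open. Its measured position changed by at most about 5 mm, within the networks' error, and the arm never went near it.
- **Robot clear:** the TCP was at z ≈ 0.23 m with about 1 N at the wrist, which is noise. About 7 s of the 26 s were used.

No check failed. The final side view gave two weaker false hits for the pulls near the keys-case origin; I ignored them because the pictures contradict them.

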